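Swing the funnel arm aside, stand the jar on the pad, swing the funnel back over it

TASK

Get the filling rack ready: push its hinged funnel arm well out (45 degrees or more) to the side where the tall bottle does not stand in its way, then stand the empty open glass jar upright on the round pad, wholly on it and central, and let go. Then swing the arm back so that the funnel's spout is centred over the jar's mouth. Keep the jar upright throughout and leave all the other things where they are.

Things in the scene. Friction and masses are not known exactly. Their poses are not given: they have to be found in the camera images.
- hinge (a point): point on the upright hinge axis of the funnel arm, at the arm bar's mid-height, 161 mm above the counter. The arm turns on an 18 mm steel post (top at 192 mm) of a stainless rack clamped to the stone sill; a wire frame 110 mm wide, 199 mm high stands 45 mm behind the post. Pad and hinge belong to the rack, whose place and heading vary. Axes: the rack's, -x from post to pad, z up.
- spout (a point): centre of the lower end of the steel funnel's spout, 170 mm from the hinge axis, 116 mm above the counter. Spout 16 mm across, 30 mm long, widening to a 72 mm cone, rim 181 mm above the counter. The arm is a straight bar 12 mm wide, 14 mm high (154 to 168 mm above the counter), free on both sides from 20 to 130 mm from the hinge: push it there with closed fingers. -x from hinge to spout.
- funnel_arm (a joint): angle of the funnel arm in rad, from -1.25 to 1.25: 0 when the funnel stands straight over the pad; positive is counter-clockwise seen from above. About 1 N at the bar moves it; it stays where it is left.
- pad (a point): centre of the top face of the round flat steel pad, 68 mm across, top 12 mm above the counter, at the end of the rack's 50 mm wide, 6 mm thick foot strip; 170 mm from the hinge axis, so the spout's arc passes over its centre.
- jar: the empty open spice jar of clear glass: 48 mm diameter up to 66 mm, then a shoulder and a neck of 40 mm diameter up to the rim at 90 mm; 0.1 to 0.2 kg. Origin at the centre of its underside, z up. Stands left or right in front of the robot. On the pad its rim is 14 mm below the spout.
- jar_mouth (a point): centre of the jar's mouth, at rim height (90 mm above its underside), opening 34 mm across.
- oil_bottle: tall green glass bottle, 60 mm diameter, 190 mm high, standing beside the pad on one side (left or right) in the funnel's swing. Origin at the centre of its underside. To be left alone.
- screw_set: grey block 90 x 36 mm with four screws with green plastic handles, 58 mm high in all; stands on the other side of the pad, and the arm passes above it. Origin at the centre of its underside. To be left alone.
- capped_jar: closed amber jar with steel cap, 58 mm diameter, 85 mm high. Origin at the centre of its underside. Not the jar wanted; stands where the empty jar might have stood. To be left alone.
- pipe_brush: steel pipe brush lying on the counter to the right, 240 mm long along its x, 24 mm thick. Origin under its middle, on the counter. To be left alone.
- gasket: loose silicone gasket ring lying flat, 68 mm outside diameter, 7 mm high. Origin at the centre of its underside. To be left alone.
- bowl: white bowl, 120 mm across, 50 mm high. Origin at the centre of its underside. To be left alone.

How it is judged:
By the outcome, as a careful person would: the job done as asked, in the order asked, and still so for the second after the job is handed in, with the robot touching nothing.
It also fails if it takes over 72 s, if anything falls off the work surface, if the arm or the gripper's body presses on something with over 40 N, if the wrist force passes 120 N, or if a joint passes its speed limit or range.

ROBOT

A 7-joint arm with a two-finger parallel gripper is mounted at the origin on the work surface. World frame = base frame: x ahead of the robot, y to its left, z up, the work surface at z = 0. Lengths are in m, angles in rad, forces in N, time in s.
With the tool pointing down it reaches from about 0.425 to 0.95 m from the base axis. Payload 4.7 kg.
Tool frame: the origin (TCP) lies between the finger pads; the fingertips stand 19 mm ahead of it and the grasp point (between the pads) is the TCP; z points along the fingers, y is the line along which they close (so a half turn about z gives the same grasp; the last joint's range is limited). The gripper opens to 85 mm and grips with 20 to 120 N. Pads are 22 mm wide; open, the fingers measure 114 mm over their backs; the gripper's body (76 mm by 85 mm) begins 54 mm behind the grasp point. The pads swing forward as they close: fully open they stand 13 mm farther back than shut.
Start: joints at [-1.3, 0.469, -0.049, 1.532, 0.024, 1.141, -0.082], TCP at [0.199, 0.645, 0.25] pointing down, gripper open.
Joint ranges: [-2.59, 2.59], [-0.33, 1.99], [-1.39, 1.29], [0.1, 2.45], [-1.04, 4.18], [0.21, 1.99], [-2.66, 2.66]. Speed limits (rad/s): [2.57, 2.57, 3.14, 3.14, 3.14, 3.14, 3.14].

INTERFACE

Orientations are given as a unit quaternion [x, y, z, w].
In Python, from workcell import manip, capture, camera_model, job gives the robot as it stands. The module is installed in compiled form; this text tells all that it offers.
- The arm moves only by the shell command python3 -m creep 'ROWS' [FORCE]. ROWS is JSON, a list of rows, each an object with "grip": the closure, from 0 (fully open) to 1 (shut); "offset": the shift along the tool's x, y, z normalised to -1 to 1, where 1 is 8 cm, a list of three; "delta_rot": the turn, a rotation vector about the tool's x, y, z normalised to -1 to 1, where 1 is 360 degrees, a list of three. A call has exactly 5 rows; each row is the pose to reach, as a shift and turn from the pose commanded when the call began, along the tool's axes at that moment, turning the shorter way round; what a row does not reach only later rows make up. A row lasts 1/10 s, in which the tool goes at most 50 mm and 8.59 degrees, less where a joint would pass 70% of its speed; a pose out of reach is approached as far as the arm can. A call with a number of a shift or a turn outside -1 to 1 is refused whole. A call with a gripper value outside its range is refused whole. The fingers move at their own pace and stop on an object; FORCE is the grip in N (left out, the last holds). Time passes only in rows, so rows that repeat a pose let the fingers close, or fill a call up. It gives the time, the measured TCP pose, the force, the opening and the grip force at its end, in the units of the state.
- manip.get_obs(): the state, without advancing time (a new reading comes with each control period).
- capture(name): name is "scene" or "top" or "wrist"; returns the picture (384x512x3 uint8, blue, green, red); there is no depth.
- camera_model(name): a dict with "fx", "fy", "cx", "cy" (pixels), "rvec" (rotation vector, rad) and "tvec" (3), from world to camera coordinates, as OpenCV has them. Camera axes: x right, y down, z forward; pixel columns grow to the right and rows downward; lengths in m; the calibration is good to about 2 mm. A picture is of the moment at which its call begins: read the wrist's pose just before it. camera_model takes no time and is no camera call; for the wrist camera it gives the pose at the moment of the call.
- job.close_job(): hands the job in; it is judged then, once.
The state is a dict: "time": time; "joint_positions": joint angles; "qvel": joint speeds; "tau": joint torques, N m; "tool_pos": TCP position; "tool_rot": TCP orientation; "wrist_force": force on the tool from outside, world axes, zero at the start; "torque": the same for the moment, N m; "finger_gap": opening from 0.0 (shut) to 1.0 (fully open); "grasp_force": force on a finger pad.
Only numpy, scipy, OpenCV 4.12 (cv2) and the standard library are available. Lean on these libraries where they do the work, as an engineer would, in place of code of your own. Each camera call takes 0.05 s, during which the arm holds its last target. There are 200 camera calls.

## Working session

There is one attempt and no reset: what is moved stays moved. The work goes in short steps, Python scripts to look and compute and a shell command to move; the robot and the scene stay as the last step left them, time stands still between calls to the robot, and variables do not carry over. Pictures are saved under pics/ and viewed, at most 10 in all, crops included, and the job is handed in when it is done.

```bash
mkdir -p pics && python3 - <<'E'
from workcell import manip, capture, camera_model
import cv2
o=manip.get_obs();print(o)
for n in("scene","top"):
    cv2.imwrite(f"pics/{n}0.png",capture(n)); m=camera_model(n);print(n,m)
E
```

```text
{'time': 0.0, 'joint_positions': array([-1.29989073,  0.4694948 , -0.04859512,  1.5337039 ,  0.02409108,
        1.14098535, -0.0822887 ]), 'qvel': array([-0.00078224,  0.0015466 ,  0.00063266, -0.00052035,  0.0007649 ,
       -0.00132368, -0.00025374]), 'tau': array([-5.18986108e-04, -5.10320914e+01, -4.65983141e-02, -2.37711525e+01,
        1.07757983e-02,  7.42533070e-03, -3.45358686e-06]), 'tool_pos': array([0.19917492, 0.64437101, 0.24922118]), 'tool_rot': array([ 1.49322374e-01,  9.88788057e-01, -9.96155713e-04, -1.17532185e-04]), 'wrist_force': array([-0.38547623, -0.30780805,  0.6952479 ]), 'torque': array([-0.0134186 ,  0.00225782, -0.014135  ]), 'grasp_force': 0.0, 'finger_gap': 1.0002593708375294}
scene {'fx': 491.43624327021666, 'fy': 491.43624327021666, 'cx': 264.2221792811703, 'cy': 191.87440330476807, 'rvec': array([ 2.1362096 ,  0.6833826 , -0.34399679]), 'tvec': array([-0.46325175, -0.08850582,  1.82418114])}
top {'fx': 406.78202149893815, 'fy': 406.78202149893815, 'cx': 246.6711351475008, 'cy': 195.13099504604676, 'rvec': array([ 2.12292344, -2.14654885,  0.19902773]), 'tvec': array([0.01027858, 0.55842067, 1.24821637])}
```

```bash
python3 - <<'E'
import cv2
for n in("scene","top"):
    im=cv2.imread(f"pics/{n}0.png"); cv2.imwrite(f"pics/{n}0b.png",cv2.resize(im,(800,600),interpolation=cv2.INTER_CUBIC))
E
```

```text
(no output)
```

View pics/scene0b.png

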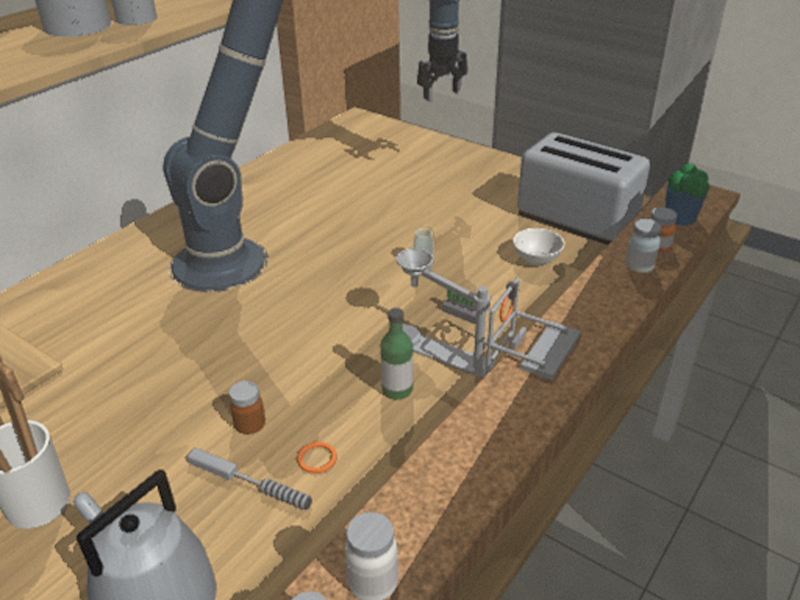

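View pics/top0b.png

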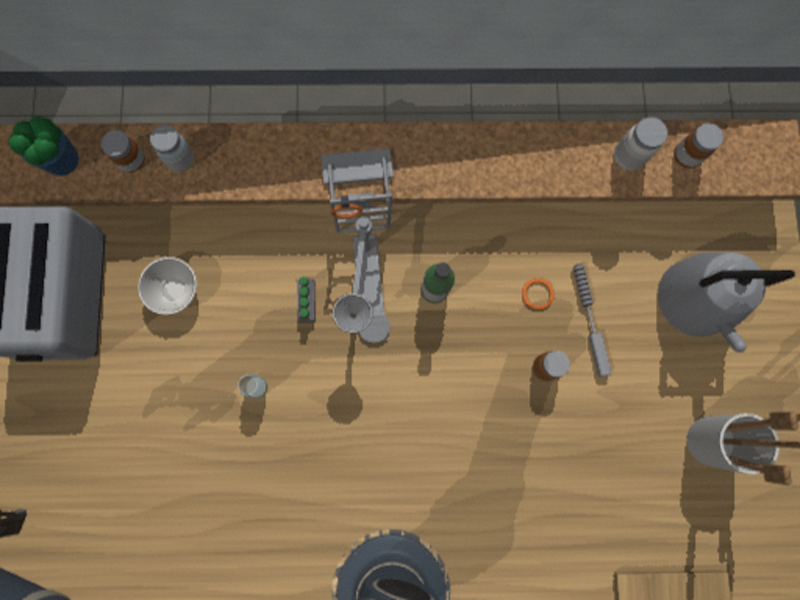

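The scene picture shows the rack with the funnel at (415,262), the bottle at (397,360) and the jar at (423,242). In the top picture the jar is at (252,385), pad (375,328), funnel (353,313), post (364,226), bottle on the right at (438,283) and screws on the left. The arm therefore has to go left (+y). Next I'll view enlarged crops.

```bash
python3 - <<'E'
import cv2
t=cv2.imread("pics/top0.png")[130:265,140:300]; cv2.imwrite("pics/tc.png",cv2.resize(t,None,fx=4.4,fy=4.4,interpolation=cv2.INTER_CUBIC))
t=cv2.imread("pics/scene0.png")[140:260,225:385]; cv2.imwrite("pics/sc.png",cv2.resize(t,None,fx=5,fy=5,interpolation=cv2.INTER_CUBIC))
E
```

```text
(no output)
```

View pics/tc.png

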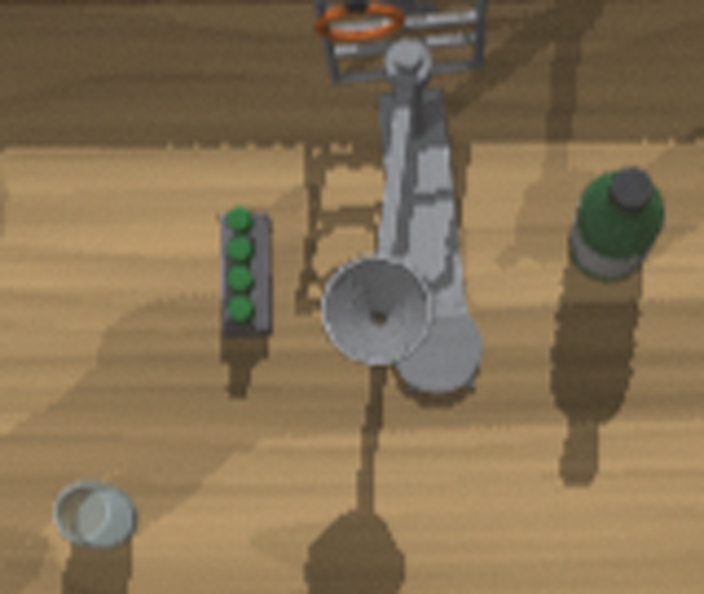

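View pics/sc.png

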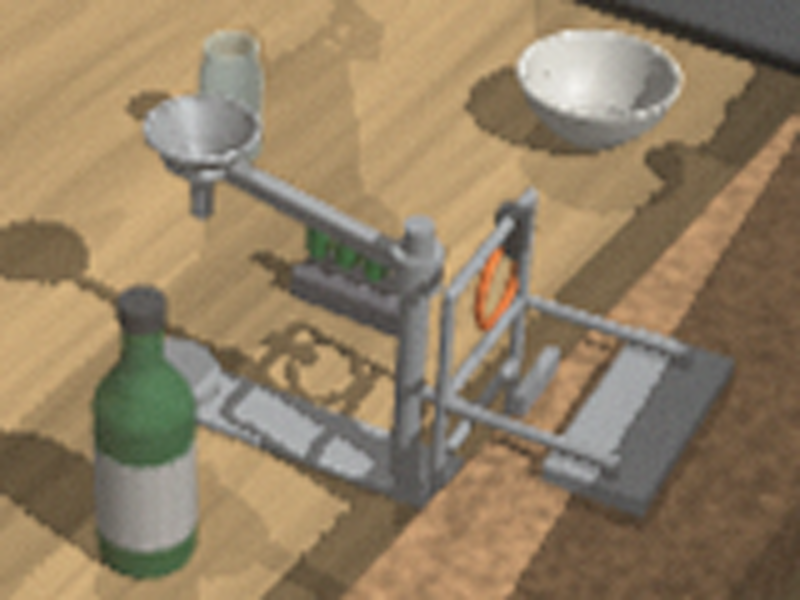

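Top crop: post top (408,62), funnel rim centre (377,310), pad centre about (437,349), jar rim centre (85,513), jar base (101,515), bottle cap (632,188). Scene crop: post top (420,228), rim (202,130), spout end (201,213), jar rim (231,44), pad partly hidden at about (175,370).

```bash
cat >h.py <<'E'
import numpy as np, cv2
from workcell import camera_model
from scipy.spatial.transform import Rotation as R
def ray(m,p):
    r=R.from_rotvec(m["rvec"]).as_matrix()
    d=r.T@np.array([(p[0]-m["cx"])/m["fx"],(p[1]-m["cy"])/m["fy"],1]); return -r.T@m["tvec"],d/np.linalg.norm(d)
def atz(m,p,z):
    c,d=ray(m,p); return c+d*(z-c[2])/d[2]
def tri(a,b):
    A=[];y=[]
    for c,d in(a,b):
        P=np.eye(3)-np.outer(d,d);A.append(P);y.append(P@c)
    x=np.linalg.lstsq(np.vstack(A),np.hstack(y),rcond=None)[0]
    return x,[round(float(np.linalg.norm(P@(x-c)))*1e3,1) for P,(c,d) in zip(A,(a,b))]
E
python3 - <<'E'
from h import *
np.set_printoptions(precision=4,suppress=True)
t=camera_model("top");s=camera_model("scene")
T=lambda u,v:(140+(u+.5)/4.4-.5,130+(v+.5)/4.4-.5)
S=lambda u,v:(225+(u+.5)/5-.5,140+(v+.5)/5-.5)
for n,a,b,z in[("post",(408,62),(420,228),.192),("rim",(377,310),(202,130),.181),("jarrim",(85,513),(231,44),.09),("pad",(437,349),(175,370),.012),("bottle",(632,188),(142,295),.19)]:
    print(n,tri(ray(t,T(*a)),ray(s,S(*b))),"top@z",atz(t,T(*a),z),"scene@z",atz(s,S(*b),z))
print("jarbase",atz(t,T(101,515),0)); print("spout scene",atz(s,S(201,213),.116)); print("screws",atz(t,T(222,215),.04),atz(t,T(270,333),.04))
E
```

```text
post (array([0.6899, 0.0479, 0.1853]), [3.6, 3.6]) top@z [0.6848 0.0455 0.192 ] scene@z [0.6964 0.0432 0.192 ]
rim (array([0.5231, 0.0679, 0.178 ]), [1.5, 1.5]) top@z [0.5215 0.0668 0.181 ] scene@z [0.5265 0.0655 0.181 ]
jarrim (array([0.4   , 0.2729, 0.09  ]), [3.1, 3.1]) top@z [0.3977 0.2708 0.09  ] scene@z [0.4018 0.2756 0.09  ]
pad (array([0.5231, 0.0322, 0.0092]), [4.2, 4.2]) top@z [0.5196 0.0294 0.012 ] scene@z [0.5279 0.0327 0.012 ]
bottle (array([ 0.6004, -0.0986,  0.1899]), [2.0, 2.0]) top@z [ 0.5989 -0.0999  0.19  ] scene@z [ 0.6018 -0.0972  0.19  ]
jarbase [0.4008 0.2774 0.    ]
spout scene [0.5244 0.0671 0.116 ]
screws [0.6166 0.1862 0.04  ] [0.5286 0.1503 0.04  ]
```

The checks hold: post to pad is 170 mm, hinge to spout 168 mm, and the rim heights agree. The arm stands at about -12°. I'll square the tool to the world axes while closing the fingers and heading for the bar's right side.

```bash
python3 -m creep '[{"grip":1,"offset":[-0.2,-0.17,0],"delta_rot":[0,0,-0.016]},{"grip":1,"offset":[-0.4,-0.35,0],"delta_rot":[0,0,-0.032]},{"grip":1,"offset":[-0.6,-0.52,0],"delta_rot":[0,0,-0.048]},{"grip":1,"offset":[-0.8,-0.7,0],"delta_rot":[0,0,-0.048]},{"grip":1,"offset":[-1,-0.87,0],"delta_rot":[0,0,-0.048]}]' 30
```

```text
time: 0.6
tool_pos: [0.2556, 0.5536, 0.2499]
tool_rot: [-0.001, 1.0, -0.0, -0.0]
wrist_force: [0.6, 0.5, -0.3]
finger_gap: 0.143
grasp_force: 0.0
```

```bash
R='x'; 
python3 -m creep '[{"grip":1,"offset":[-0.15,-0.24,0],"delta_rot":[0,0,0]},{"grip":1,"offset":[-0.35,-0.48,0],"delta_rot":[0,0,0]},{"grip":1,"offset":[-0.5,-0.7,0],"delta_rot":[0,0,0]},{"grip":1,"offset":[-0.7,-0.9,0],"delta_rot":[0,0,0]},{"grip":1,"offset":[-0.8,-1,0],"delta_rot":[0,0,0]}]' >/dev/null
python3 -m creep '[{"grip":1,"offset":[-0.15,-0.24,0],"delta_rot":[0,0,0]},{"grip":1,"offset":[-0.35,-0.48,0],"delta_rot":[0,0,0]},{"grip":1,"offset":[-0.5,-0.7,0],"delta_rot":[0,0,0]},{"grip":1,"offset":[-0.7,-0.9,0],"delta_rot":[0,0,0]},{"grip":1,"offset":[-0.8,-1,0],"delta_rot":[0,0,0]}]' >/dev/null
python3 -m creep '[{"grip":1,"offset":[-0.15,-0.24,0],"delta_rot":[0,0,0]},{"grip":1,"offset":[-0.35,-0.48,0],"delta_rot":[0,0,0]},{"grip":1,"offset":[-0.5,-0.7,0],"delta_rot":[0,0,0]},{"grip":1,"offset":[-0.7,-0.9,0],"delta_rot":[0,0,0]},{"grip":1,"offset":[-0.8,-1,0],"delta_rot":[0,0,0]}]' >/dev/null
python3 -m creep '[{"grip":1,"offset":[-0.15,-0.24,0],"delta_rot":[0,0,0]},{"grip":1,"offset":[-0.35,-0.48,0],"delta_rot":[0,0,0]},{"grip":1,"offset":[-0.5,-0.7,0],"delta_rot":[0,0,0]},{"grip":1,"offset":[-0.7,-0.9,0],"delta_rot":[0,0,0]},{"grip":1,"offset":[-0.8,-1,0],"delta_rot":[0,0,0]}]'
```

```text
time: 2.6
tool_pos: [0.5127, 0.2345, 0.2502]
tool_rot: [-0.0, 1.0, -0.0, 0.0]
wrist_force: [-0.3, 0.1, -0.7]
finger_gap: 0.004
grasp_force: 0.0
```

```bash

python3 -m creep '[{"grip":1,"offset":[-0.1,-0.2,0],"delta_rot":[0,0,0]},{"grip":1,"offset":[-0.2,-0.4,0],"delta_rot":[0,0,0]},{"grip":1,"offset":[-0.3,-0.6,0],"delta_rot":[0,0,0]},{"grip":1,"offset":[-0.3,-0.8,0],"delta_rot":[0,0,0]},{"grip":1,"offset":[-0.32,-0.92,0],"delta_rot":[0,0,0]}]' >/dev/null
python3 -m creep '[{"grip":1,"offset":[-0.1,-0.2,0],"delta_rot":[0,0,0]},{"grip":1,"offset":[-0.2,-0.4,0],"delta_rot":[0,0,0]},{"grip":1,"offset":[-0.3,-0.6,0],"delta_rot":[0,0,0]},{"grip":1,"offset":[-0.3,-0.8,0],"delta_rot":[0,0,0]},{"grip":1,"offset":[-0.32,-0.92,0],"delta_rot":[0,0,0]}]' >/dev/null
python3 -m creep '[{"grip":1,"offset":[-0.1,-0.2,0],"delta_rot":[0,0,0]},{"grip":1,"offset":[-0.2,-0.4,0],"delta_rot":[0,0,0]},{"grip":1,"offset":[-0.3,-0.7,0],"delta_rot":[0,0,0]},{"grip":1,"offset":[-0.33,-0.9,0],"delta_rot":[0,0,0]},{"grip":1,"offset":[-0.33,-0.9,0],"delta_rot":[0,0,0]}]'
python3 - <<'E'
from workcell import capture
import cv2
a=capture("wrist");b=cv2.resize(capture("top")[100:270,130:300],(384,384),interpolation=cv2.INTER_CUBIC)
cv2.imwrite("pics/w1raw.png",a);cv2.imwrite("pics/w1.png",cv2.hconcat([cv2.resize(a,(416,384)) if 0 else a[:,48:464],b]))
E
```

```text
time: 4.1
tool_pos: [0.5896, 0.0135, 0.2503]
tool_rot: [0.001, 1.0, -0.0, -0.0]
wrist_force: [1.0, -0.5, -0.2]
finger_gap: -0.003
grasp_force: 0.0
```

View pics/w1.png

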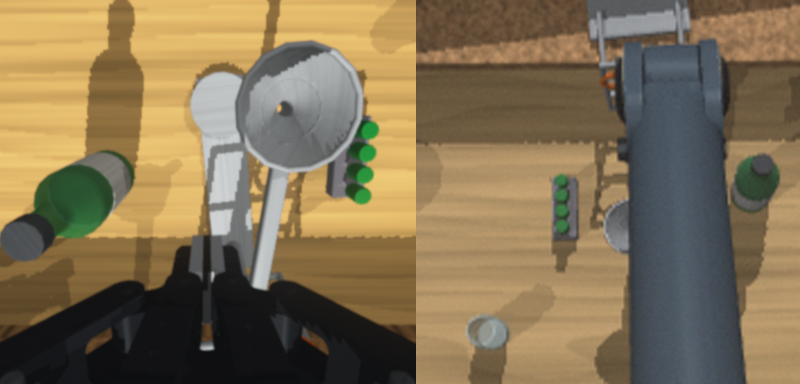

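In the wrist view (add 48 for raw u): pad top at about (221,104) radius 31, funnel rim centre (301,106), bar axis from (277,180) to (261,280), bottle cap (27,238). Fingers are at (207,260), clear of the bar.

```bash
python3 - <<'E'
from h import *
np.set_printoptions(precision=4,suppress=True)
w=camera_model("wrist")
for n,p,z in[("pad",(221,103),.012),("rim",(301,106),.181),("spout",(284,108),.116),("bar1",(277,180),.168),("bar2",(262,275),.168),("bottle",(27,238),.19),("tip",(200,240),.231)]: print(n,atz(w,(p[0]+48,p[1]),z))
print(ray(w,(256,192)))
E
```

```text
pad [0.522  0.0328 0.012 ]
rim [0.5224 0.0713 0.181 ]
spout [0.5249 0.0767 0.116 ]
bar1 [0.5694 0.0632 0.168 ]
bar2 [0.6391 0.0567 0.168 ]
bottle [ 0.601  -0.0935  0.19  ]
tip [0.5839 0.0138 0.231 ]
(array([0.5195, 0.0164, 0.3751]), array([ 0.2703,  0.0072, -0.9628]))
```

```bash

python3 -m creep '[{"grip":1,"offset":[0,0,0.2],"delta_rot":[0,0,0]},{"grip":1,"offset":[0,0,0.4],"delta_rot":[0,0,0]},{"grip":1,"offset":[0,0,0.6],"delta_rot":[0,0,0]},{"grip":1,"offset":[0,0,0.85],"delta_rot":[0,0,0]},{"grip":1,"offset":[0,0,1],"delta_rot":[0,0,0]}]'
python3 -m creep '[{"grip":1,"offset":[0,0,0.1],"delta_rot":[0,0,0]},{"grip":1,"offset":[0,0.15,0.1],"delta_rot":[0,0,0]},{"grip":1,"offset":[0,0.25,0.1],"delta_rot":[0,0,0]},{"grip":1,"offset":[0,0.35,0.1],"delta_rot":[0,0,0]},{"grip":1,"offset":[-0.01,0.43,0.1],"delta_rot":[0,0,0]}]'
python3 -m creep '[{"grip":1,"offset":[-0.03,0.08,0],"delta_rot":[0,0,0]},{"grip":1,"offset":[-0.06,0.16,0],"delta_rot":[0,0,0]},{"grip":1,"offset":[-0.09,0.24,0],"delta_rot":[0,0,0]},{"grip":1,"offset":[-0.13,0.32,0],"delta_rot":[0,0,0]},{"grip":1,"offset":[-0.17,0.4,0],"delta_rot":[0,0,0]}]'
```

```text
time: 4.7
tool_pos: [0.5887, 0.0184, 0.1689]
tool_rot: [-0.002, 1.0, 0.001, -0.001]
wrist_force: [-0.2, -0.8, -0.7]
finger_gap: -0.0
grasp_force: 0.0
time: 5.2
tool_pos: [0.5911, 0.0515, 0.1631]
tool_rot: [-0.001, 1.0, 0.0, 0.001]
wrist_force: [0.9, -0.9, 0.3]
finger_gap: -0.001
grasp_force: 0.7
time: 5.7
tool_pos: [0.6044, 0.0832, 0.1623]
tool_rot: [-0.001, 1.0, 0.0, 0.0]
wrist_force: [-0.2, -1.8, 1.4]
finger_gap: -0.005
grasp_force: 0.7
```

```bash

python3 -m creep '[{"grip":1,"offset":[-0.06,0.08,0],"delta_rot":[0,0,0]},{"grip":1,"offset":[-0.12,0.16,0],"delta_rot":[0,0,0]},{"grip":1,"offset":[-0.18,0.24,0],"delta_rot":[0,0,0]},{"grip":1,"offset":[-0.23,0.32,0],"delta_rot":[0,0,0]},{"grip":1,"offset":[-0.27,0.4,0],"delta_rot":[0,0,0]}]'
```

```text
time: 6.2
tool_pos: [0.6259, 0.115, 0.1621]
tool_rot: [-0.001, 1.0, -0.0, -0.0]
wrist_force: [-0.4, -1.7, 0.1]
finger_gap: 0.003
grasp_force: 0.6
```

```bash

python3 -m creep '[{"grip":1,"offset":[0.15,-0.25,0],"delta_rot":[0,0,0]},{"grip":1,"offset":[0.3,-0.45,0],"delta_rot":[0,0,0]},{"grip":1,"offset":[0.3,-0.45,-0.3],"delta_rot":[0,0,0]},{"grip":1,"offset":[0.3,-0.45,-0.65],"delta_rot":[0,0,0]},{"grip":1,"offset":[0.3,-0.45,-1],"delta_rot":[0,0,0]}]'
python3 -m creep '[{"grip":0.5,"offset":[0.16,0.16,-0.1],"delta_rot":[0,0,0]},{"grip":0,"offset":[0.33,0.33,-0.1],"delta_rot":[0,0,0]},{"grip":0,"offset":[0.5,0.5,-0.1],"delta_rot":[0,0,0]},{"grip":0,"offset":[0.67,0.67,-0.1],"delta_rot":[0,0,0]},{"grip":0,"offset":[0.83,0.83,-0.1],"delta_rot":[0,0,0]}]'
python3 -m creep '[{"grip":0,"offset":[0.16,0.16,0],"delta_rot":[0,0,0]},{"grip":0,"offset":[0.33,0.33,0],"delta_rot":[0,0,0]},{"grip":0,"offset":[0.5,0.5,0],"delta_rot":[0,0,0]},{"grip":0,"offset":[0.67,0.67,0],"delta_rot":[0,0,0]},{"grip":0,"offset":[0.83,0.83,0],"delta_rot":[0,0,0]}]'
python3 - <<'E'
from workcell import capture, camera_model
import cv2,pickle
a=capture("wrist");m=camera_model("wrist");pickle.dump(m,open("w2.pkl","wb"))
t=capture("top");s=capture("scene")
for n,i in(("w2",a),("t2",t),("s2",s)):cv2.imwrite(f"pics/{n}raw.png",i)
f=lambda i,s:cv2.resize(i,s,interpolation=cv2.INTER_CUBIC)
bottom=cv2.hconcat([f(t[130:265,140:300],(356,300)),f(s[140:260,225:385],(400,300))])
cv2.imwrite("pics/c2.png",cv2.vconcat([cv2.resize(a,(756,300))if 0 else cv2.copyMakeBorder(f(a,(400,300)),0,0,0,356,0),bottom]))
E
```

```text
time: 6.7
tool_pos: [0.6017, 0.0796, 0.2431]
tool_rot: [-0.001, 1.0, 0.001, -0.0]
wrist_force: [1.0, 1.1, 0.3]
finger_gap: -0.002
grasp_force: 0.0
time: 7.2
tool_pos: [0.5346, 0.1466, 0.2505]
tool_rot: [-0.001, 1.0, 0.001, 0.0]
wrist_force: [-0.2, 0.4, -0.5]
finger_gap: 0.848
grasp_force: 0.0
time: 7.7
tool_pos: [0.4679, 0.2129, 0.2505]
tool_rot: [-0.001, 1.0, 0.001, 0.0]
wrist_force: [0.4, -0.9, -0.8]
finger_gap: 0.997
grasp_force: 0.0
```

View pics/c2.png

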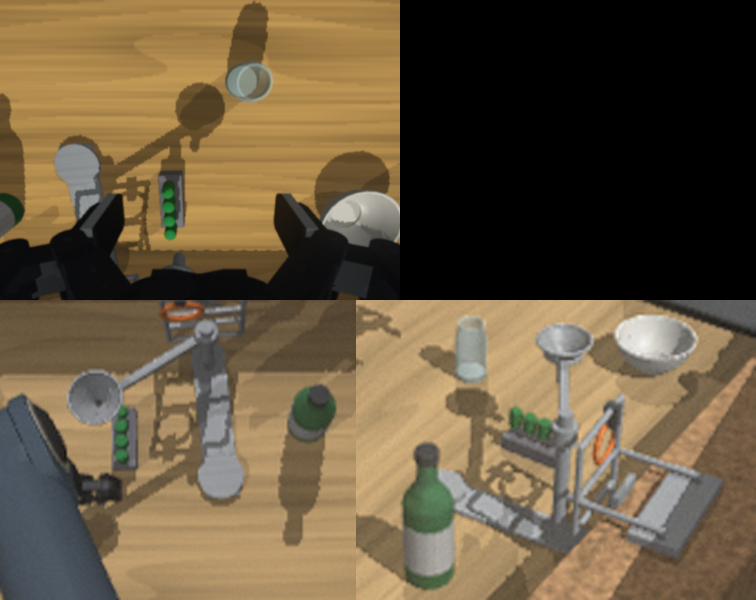

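The arm is out about 60° over the screws, and the jar and pad are fully visible. I'll enlarge the jar (wrist) and the pad (top, scene).

```bash
python3 - <<'E'
import cv2
w,t,s=[cv2.imread(f"pics/{n}2raw.png") for n in "wts"]
f=lambda i:cv2.resize(i,(400,300),interpolation=cv2.INTER_CUBIC)
cv2.imwrite("pics/c3.png",cv2.vconcat([cv2.hconcat([f(w[75:135,280:360]),f(w[170:260,50:170])]),cv2.hconcat([f(t[190:250,200:280]),f(s[140:230,245:365])])]))
E
```

```text
(no output)
```

View pics/c3.png

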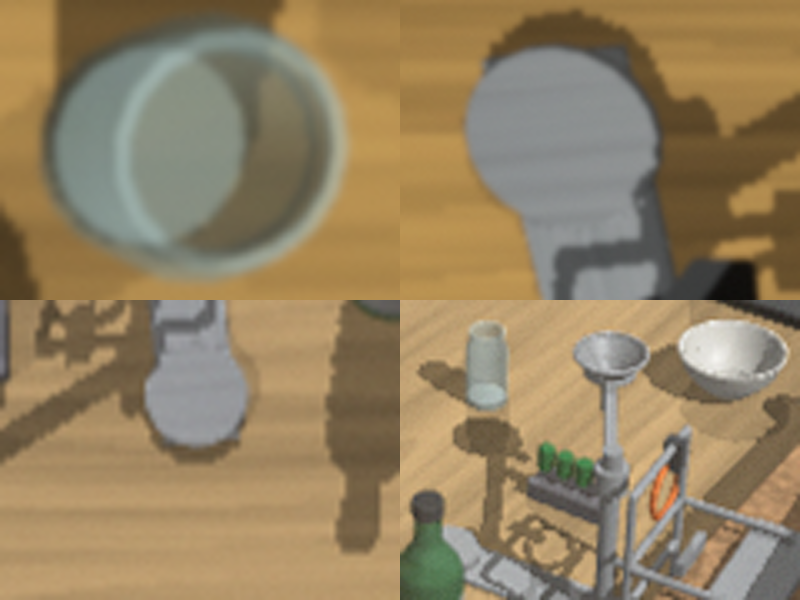

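```bash
python3 - <<'E'
from h import *
import pickle
np.set_printoptions(precision=4,suppress=True)
w=pickle.load(open("w2.pkl","rb"));t=camera_model("top");s=camera_model("scene")
g=lambda k,a,b:(lambda u,v:(a+(u+.5)/k-.5,b+(v+.5)/k-.5))
W1=g(5,280,75);W2=g(10/3,50,170);T=g(5,200,190);S=g(10/3,245,140)
T0=g(4.4,140,130)
print("rim",atz(w,W1(231,147),.09),atz(t,T0(85,513),.09),atz(s,S(88,27),.09),tri(ray(w,W1(231,147)),ray(t,T0(85,513))))
print("rim w+s",tri(ray(w,W1(231,147)),ray(s,S(88,27))))
print("base",atz(w,W1(146,148),0),atz(s,S(87,94),0))
print("pad",atz(w,W2(162,140),.012),atz(t,T(196,95),.012),tri(ray(w,W2(162,140)),ray(t,T(196,95))))
E
```

```text
rim [0.398  0.2758 0.09  ] [0.3977 0.2708 0.09  ] [0.4    0.2797 0.09  ] (array([0.3973, 0.2692, 0.1095]), [2.4, 2.4])
rim w+s (array([0.3995, 0.277 , 0.0909]), [2.0, 2.0])
base [0.399  0.2762 0.    ] [0.3973 0.2824 0.    ]
pad [0.5226 0.0324 0.012 ] [0.5207 0.0299 0.012 ] (array([0.5224, 0.0304, 0.0087]), [1.3, 1.3])
```

```bash

python3 -m creep '[{"grip":0,"offset":[0.2,0.2,0],"delta_rot":[0,0,0]},{"grip":0,"offset":[0.4,0.4,0],"delta_rot":[0,0,0]},{"grip":0,"offset":[0.6,0.6,0],"delta_rot":[0,0,0]},{"grip":0,"offset":[0.8,0.75,0.15],"delta_rot":[0,0,0]},{"grip":0,"offset":[0.87,0.79,0.3],"delta_rot":[0,0,0]}]'
python3 -m creep '[{"grip":0,"offset":[0,0,0.2],"delta_rot":[0,0,0]},{"grip":0,"offset":[0,0,0.45],"delta_rot":[0,0,0]},{"grip":0,"offset":[0,0,0.7],"delta_rot":[0,0,0]},{"grip":0,"offset":[0,0,0.9],"delta_rot":[0,0,0]},{"grip":0,"offset":[0,0,1],"delta_rot":[0,0,0]}]'
```

```text
time: 8.35
tool_pos: [0.3985, 0.2754, 0.2262]
tool_rot: [-0.002, 1.0, 0.001, 0.0]
wrist_force: [0.6, -0.3, -0.3]
finger_gap: 0.999
grasp_force: 0.0
time: 8.85
tool_pos: [0.3993, 0.2727, 0.1445]
tool_rot: [0.0, 1.0, -0.001, -0.001]
wrist_force: [-0.1, 0.0, -1.3]
finger_gap: 0.998
grasp_force: 0.0
```

```bash

python3 -m creep '[{"grip":0,"offset":[0,0,0.2],"delta_rot":[0,0,0]},{"grip":0,"offset":[0,0,0.45],"delta_rot":[0,0,0]},{"grip":0,"offset":[0,0,0.7],"delta_rot":[0,0,0]},{"grip":0,"offset":[0,0,0.9],"delta_rot":[0,0,0]},{"grip":0,"offset":[0,0,1],"delta_rot":[0,0,0]}]'
python3 -m creep '[{"grip":0,"offset":[0,0,0.1],"delta_rot":[0,0,0]},{"grip":0,"offset":[0,0,0.21],"delta_rot":[0,0,0]},{"grip":0.2,"offset":[0,0,0.21],"delta_rot":[0,0,0]},{"grip":0.3,"offset":[0,0,0.21],"delta_rot":[0,0,0]},{"grip":0.35,"offset":[0,0,0.21],"delta_rot":[0,0,0]}]' 30
python3 -m creep '[{"grip":0.4,"offset":[0,0,0],"delta_rot":[0,0,0]},{"grip":0.5,"offset":[0,0,0],"delta_rot":[0,0,0]},{"grip":0.6,"offset":[0,0,0],"delta_rot":[0,0,0]},{"grip":0.8,"offset":[0,0,0],"delta_rot":[0,0,0]},{"grip":1,"offset":[0,0,0],"delta_rot":[0,0,0]}]' 30
```

```text
time: 9.35
tool_pos: [0.3992, 0.2734, 0.0651]
tool_rot: [-0.0, 1.0, -0.001, -0.0]
wrist_force: [0.0, -0.8, -0.2]
finger_gap: 1.001
grasp_force: 0.0
time: 9.85
tool_pos: [0.3993, 0.2745, 0.05]
tool_rot: [-0.001, 1.0, 0.0, 0.0]
wrist_force: [-0.5, -0.4, 1.3]
finger_gap: 0.65
grasp_force: 0.0
time: 10.35
tool_pos: [0.3991, 0.2743, 0.0503]
tool_rot: [-0.001, 1.0, 0.0, 0.0]
wrist_force: [-1.6, -1.5, 5.5]
finger_gap: 0.514
grasp_force: 30.1
```

```bash

python3 -m creep '[{"grip":1,"offset":[0,0,-0.1],"delta_rot":[0,0,0]},{"grip":1,"offset":[0,0,-0.3],"delta_rot":[0,0,0]},{"grip":1,"offset":[0,0,-0.5],"delta_rot":[0,0,0]},{"grip":1,"offset":[0,0,-0.7],"delta_rot":[0,0,0]},{"grip":1,"offset":[0,0,-0.8],"delta_rot":[0,0,0]}]'
python3 - <<'E'
from workcell import capture, camera_model,manip
import cv2,pickle
print(manip.get_obs()["tool_pos"])
a=capture("wrist");m=camera_model("wrist");pickle.dump(m,open("w4.pkl","wb"))
s=capture("scene")
for n,i in(("w4",a),("s4",s)):cv2.imwrite(f"pics/{n}raw.png",i)
f=lambda i:cv2.resize(i,(400,300),interpolation=cv2.INTER_CUBIC)
cv2.imwrite("pics/c4.png",cv2.hconcat([f(a[96:384,64:448]),f(s[80:200,220:380])]))
E
```

```text
time: 10.85
tool_pos: [0.3994, 0.2747, 0.1151]
tool_rot: [-0.001, 1.0, 0.001, 0.001]
wrist_force: [0.1, 0.3, -1.1]
finger_gap: 0.516
grasp_force: 31.1
[0.39938473 0.27468273 0.11509748]
```

View pics/c4.png

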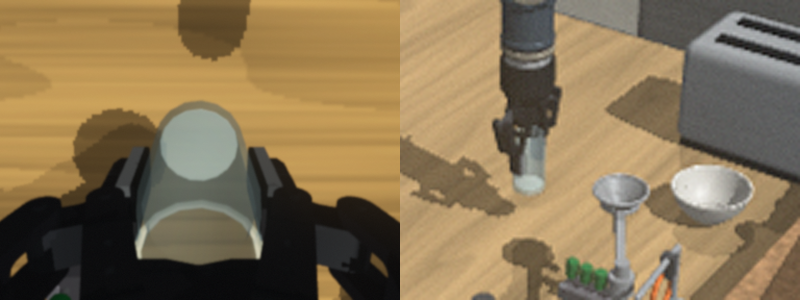

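The jar is held upright, its floor disc centred at about (199,145) in the left crop.

```bash
python3 - <<'E'
from h import *
import pickle
w=pickle.load(open("w4.pkl","rb"))
for z in(.065,.069): print(atz(w,(64+199/1.0417,96+145/1.0417),z))
E
```

```text
[0.40549476 0.27521187 0.065     ]
[0.4037605  0.27518845 0.069     ]
```

```bash
python3 - <<'E'
from h import *
import pickle
w=pickle.load(open("w4.pkl","rb"))
g=lambda u,v:(64+u/1.0417,96+v/1.0417)
for n,p,z in(("front outer",(197,101),.065),("front outer",(197,101),.067),("disc front",(197,109),.069),("disc back",(199,181),.069)): print(n,atz(w,g(*p),z))
E
```

```text
front outer [0.37987072 0.274086   0.065     ]
front outer [0.37929586 0.27408714 0.067     ]
disc front [0.38313176 0.27408938 0.069     ]
disc back [0.42576085 0.27523034 0.069     ]
```

```bash

python3 -m creep '[{"grip":1,"offset":[-0.08,-0.15,0],"delta_rot":[0,0,0]},{"grip":1,"offset":[-0.18,-0.35,0],"delta_rot":[0,0,0]},{"grip":1,"offset":[-0.28,-0.57,0],"delta_rot":[0,0,0]},{"grip":1,"offset":[-0.39,-0.78,0],"delta_rot":[0,0,0]},{"grip":1,"offset":[-0.5,-1,0],"delta_rot":[0,0,0]}]'
python3 -m creep '[{"grip":1,"offset":[-0.1,-0.2,0],"delta_rot":[0,0,0]},{"grip":1,"offset":[-0.2,-0.4,0],"delta_rot":[0,0,0]},{"grip":1,"offset":[-0.3,-0.6,0],"delta_rot":[0,0,0]},{"grip":1,"offset":[-0.4,-0.8,0],"delta_rot":[0,0,0]},{"grip":1,"offset":[-0.5,-1,0],"delta_rot":[0,0,0]}]'
python3 -m creep '[{"grip":1,"offset":[-0.12,-0.24,0],"delta_rot":[0,0,0]},{"grip":1,"offset":[-0.24,-0.48,0],"delta_rot":[0,0,0]},{"grip":1,"offset":[-0.35,-0.7,0],"delta_rot":[0,0,0]},{"grip":1,"offset":[-0.44,-0.88,0],"delta_rot":[0,0,0]},{"grip":1,"offset":[-0.5,-1,0],"delta_rot":[0,0,0]}]'
python3 -m creep '[{"grip":1,"offset":[0,-0.03,0],"delta_rot":[0,0,0]},{"grip":1,"offset":[0,-0.03,0.1],"delta_rot":[0,0,0]},{"grip":1,"offset":[0,-0.03,0.25],"delta_rot":[0,0,0]},{"grip":1,"offset":[0,-0.03,0.4],"delta_rot":[0,0,0]},{"grip":1,"offset":[0,-0.03,0.5],"delta_rot":[0,0,0]}]'
python3 - <<'E'
from workcell import capture, camera_model,manip
import cv2,pickle
print(manip.get_obs()["tool_pos"])
a=capture("wrist");m=camera_model("wrist");pickle.dump(m,open("w5.pkl","wb"))
cv2.imwrite("pics/w5raw.png",a)
f=lambda i:cv2.resize(i,(400,300),interpolation=cv2.INTER_CUBIC)
cv2.imwrite("pics/c5.png",cv2.hconcat([cv2.resize(a[120:330,160:350],(600,600))[:, :],][:1]))
E
```

```text
time: 11.45
tool_pos: [0.439, 0.1923, 0.1125]
tool_rot: [-0.001, 1.0, -0.001, -0.001]
wrist_force: [0.1, -0.8, -1.1]
finger_gap: 0.516
grasp_force: 31.1
time: 11.95
tool_pos: [0.4789, 0.1122, 0.1124]
tool_rot: [-0.0, 1.0, -0.001, -0.001]
wrist_force: [0.3, -0.6, -1.6]
finger_gap: 0.515
grasp_force: 31.1
time: 12.45
tool_pos: [0.5191, 0.0319, 0.1125]
tool_rot: [0.0, 1.0, -0.001, -0.001]
wrist_force: [-0.5, -0.6, -1.2]
finger_gap: 0.512
grasp_force: 31.0
time: 12.95
tool_pos: [0.5182, 0.0327, 0.0717]
tool_rot: [-0.002, 1.0, -0.0, -0.001]
wrist_force: [0.4, -0.1, -1.1]
finger_gap: 0.515
grasp_force: 31.0
[0.51822968 0.03273157 0.07173131]
```

View pics/c5.png

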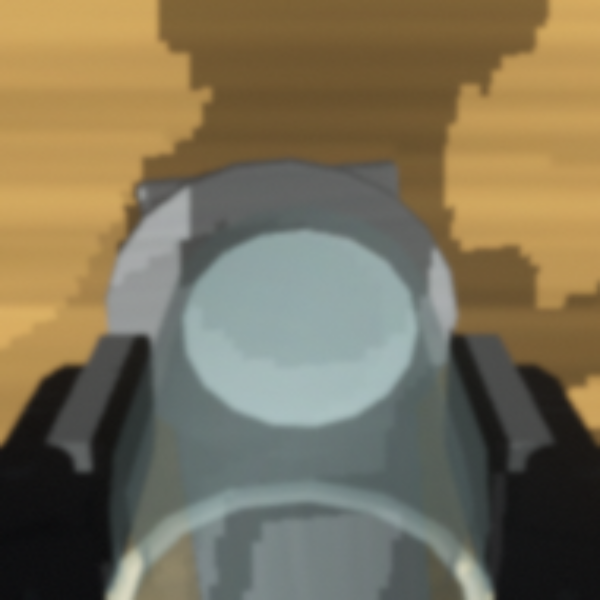

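Here the pad's edges are at u 107 and 457 with its front at v 160, and the jar's floor disc spans u 183–416, v 230–427. The jar looks a few mm to +y of the pad.

```bash
python3 - <<'E'
from h import *
import pickle
np.set_printoptions(precision=4,suppress=True)
w=pickle.load(open("w5.pkl","rb"))
g=lambda u,v:(160+(u+.5)*190/600-.5,120+(v+.5)*210/600-.5)
for n,p,z in(("pad front",(285,160),.012),("pad L",(107,300),.012),("pad R",(457,300),.012),("disc front",(300,230),.0255),("disc back",(300,427),.0255),("disc L",(183,328),.0255),("disc R",(416,328),.0255)): print(n,atz(w,g(*p),z))
E
```

```text
pad front [0.4894 0.0296 0.012 ]
pad L [ 0.5198 -0.0045  0.012 ]
pad R [0.5196 0.0625 0.012 ]
disc front [0.5001 0.0324 0.0255]
disc back [0.5421 0.0325 0.0255]
disc L [0.5204 0.0115 0.0255]
disc R [0.5203 0.0532 0.0255]
```

```bash

python3 -m creep '[{"grip":1,"offset":[-0.01,-0.035,0],"delta_rot":[0,0,0]},{"grip":1,"offset":[-0.01,-0.035,0.04],"delta_rot":[0,0,0]},{"grip":1,"offset":[-0.01,-0.035,0.08],"delta_rot":[0,0,0]},{"grip":1,"offset":[-0.01,-0.035,0.12],"delta_rot":[0,0,0]},{"grip":1,"offset":[-0.01,-0.035,0.12],"delta_rot":[0,0,0]}]'
```

```text
time: 13.5
tool_pos: [0.5199, 0.0293, 0.0636]
tool_rot: [-0.001, 1.0, 0.0, -0.0]
wrist_force: [-1.0, 1.2, -1.3]
finger_gap: 0.515
grasp_force: 31.0
```

```bash

python3 -m creep '[{"grip":1,"offset":[0,0,0.01],"delta_rot":[0,0,0]},{"grip":1,"offset":[0,0,0.015],"delta_rot":[0,0,0]},{"grip":1,"offset":[0,0,0.015],"delta_rot":[0,0,0]},{"grip":1,"offset":[0,0,0.015],"delta_rot":[0,0,0]},{"grip":1,"offset":[0,0,0.015],"delta_rot":[0,0,0]}]'
```

```text
time: 14.0
tool_pos: [0.5202, 0.0293, 0.0628]
tool_rot: [-0.001, 1.0, 0.0, 0.0]
wrist_force: [-0.3, 0.2, -1.6]
finger_gap: 0.515
grasp_force: 31.0
```

```bash

python3 -m creep '[{"grip":1,"offset":[0,0,0.01],"delta_rot":[0,0,0]},{"grip":1,"offset":[0,0,0.02],"delta_rot":[0,0,0]},{"grip":1,"offset":[0,0,0.02],"delta_rot":[0,0,0]},{"grip":1,"offset":[0,0,0.02],"delta_rot":[0,0,0]},{"grip":1,"offset":[0,0,0.02],"delta_rot":[0,0,0]}]'
```

```text
time: 14.5
tool_pos: [0.5203, 0.0293, 0.0623]
tool_rot: [-0.001, 1.0, 0.0, 0.0]
wrist_force: [-2.4, 0.4, 10.2]
finger_gap: 0.516
grasp_force: 32.1
```

```bash

python3 -m creep '[{"grip":0.45,"offset":[0,0,-0.01],"delta_rot":[0,0,0]},{"grip":0.35,"offset":[0,0,-0.01],"delta_rot":[0,0,0]},{"grip":0.2,"offset":[0,0,-0.01],"delta_rot":[0,0,0]},{"grip":0.1,"offset":[0,0,-0.01],"delta_rot":[0,0,0]},{"grip":0,"offset":[0,0,-0.01],"delta_rot":[0,0,0]}]'
python3 -m creep '[{"grip":0,"offset":[0,0,0],"delta_rot":[0,0,0]},{"grip":0,"offset":[0,0,-0.15],"delta_rot":[0,0,0]},{"grip":0,"offset":[0,0,-0.4],"delta_rot":[0,0,0]},{"grip":0,"offset":[0,0,-0.7],"delta_rot":[0,0,0]},{"grip":0,"offset":[0,0,-1],"delta_rot":[0,0,0]}]'
python3 -m creep '[{"grip":0,"offset":[0,0,-0.25],"delta_rot":[0,0,0]},{"grip":0,"offset":[0,0,-0.5],"delta_rot":[0,0,0]},{"grip":0.3,"offset":[0,0,-0.75],"delta_rot":[0,0,0]},{"grip":0.6,"offset":[0,0,-0.9],"delta_rot":[0,0,0]},{"grip":1,"offset":[0,0,-1],"delta_rot":[0,0,0]}]'
python3 -m creep '[{"grip":1,"offset":[0,0.2,-0.2],"delta_rot":[0,0,0]},{"grip":1,"offset":[0,0.4,-0.3],"delta_rot":[0,0,0]},{"grip":1,"offset":[0,0.6,-0.4],"delta_rot":[0,0,0]},{"grip":1,"offset":[0,0.8,-0.4],"delta_rot":[0,0,0]},{"grip":1,"offset":[0,1,-0.4],"delta_rot":[0,0,0]}]'
python3 -m creep '[{"grip":1,"offset":[-0.1,0.2,0],"delta_rot":[0,0,0]},{"grip":1,"offset":[-0.2,0.4,0],"delta_rot":[0,0,0]},{"grip":1,"offset":[-0.3,0.6,0],"delta_rot":[0,0,0]},{"grip":1,"offset":[-0.4,0.8,0],"delta_rot":[0,0,0]},{"grip":1,"offset":[-0.5,1,0],"delta_rot":[0,0,0]}]'
python3 - <<'E'
from workcell import capture, camera_model,manip
import cv2,pickle
a=capture("wrist");m=camera_model("wrist");pickle.dump(m,open("w6.pkl","wb"));t=capture("top");s=capture("scene")
for n,i in zip(("w6","t6","s6"),(a,t,s)):cv2.imwrite(f"pics/{n}raw.png",i)
f=lambda i,k=4:cv2.resize(i,(400,300),interpolation=cv2.INTER_CUBIC)
cv2.imwrite("pics/c6.png",cv2.vconcat([cv2.hconcat([f(a),f(t[190:250,200:280])]),cv2.hconcat([f(a[120:270,0:200]),f(s[140:230,245:365])])]))
E
```

```text
time: 15.0
tool_pos: [0.5201, 0.0293, 0.0617]
tool_rot: [-0.001, 1.0, 0.0, -0.0]
wrist_force: [0.5, 0.1, -0.3]
finger_gap: 0.999
grasp_force: 0.0
time: 15.5
tool_pos: [0.5201, 0.0292, 0.1434]
tool_rot: [-0.001, 1.0, 0.0, 0.0]
wrist_force: [-0.1, 0.6, 0.5]
finger_gap: 0.999
grasp_force: 0.0
time: 16.0
tool_pos: [0.5204, 0.0293, 0.2234]
tool_rot: [-0.001, 1.0, 0.0, 0.001]
wrist_force: [-0.6, 0.1, 0.1]
finger_gap: 0.515
grasp_force: 0.0
time: 16.5
tool_pos: [0.5197, 0.1098, 0.2538]
tool_rot: [-0.001, 1.0, -0.0, -0.0]
wrist_force: [0.9, 0.5, 0.2]
finger_gap: -0.004
grasp_force: 0.0
time: 17.0
tool_pos: [0.5607, 0.1906, 0.2537]
tool_rot: [-0.001, 1.0, -0.0, -0.0]
wrist_force: [-0.4, -0.2, 0.8]
finger_gap: -0.001
grasp_force: 0.0
```

View pics/c6.png

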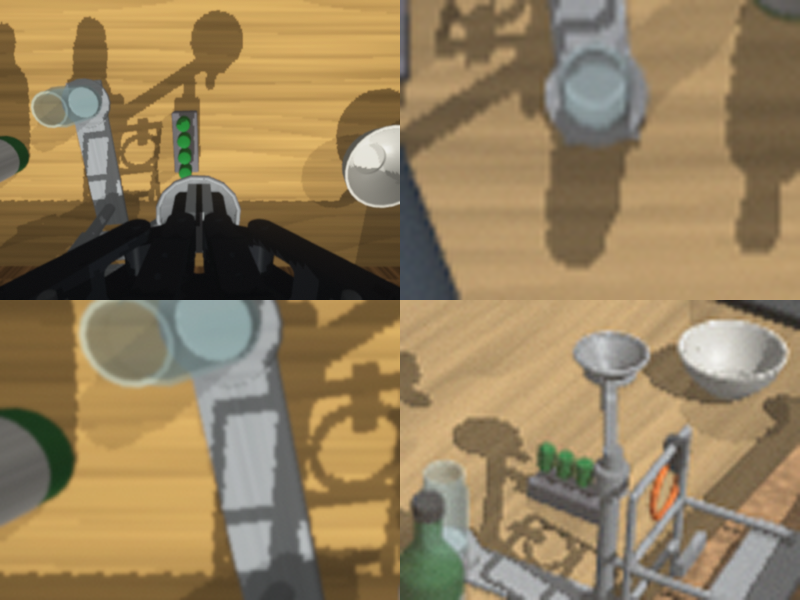

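No views are left, so I'll measure in code from here. The top crop shows the jar upright and central: disc centre u≈194 against pad 196. Next the closed fingers go to the arm's far side and sweep it back, stopping short of the target.

```bash

python3 -m creep '[{"grip":1,"offset":[-0.13,-0.04,0],"delta_rot":[0,0,0]},{"grip":1,"offset":[-0.26,-0.08,0],"delta_rot":[0,0,0]},{"grip":1,"offset":[-0.4,-0.12,0],"delta_rot":[0,0,0]},{"grip":1,"offset":[-0.53,-0.16,0],"delta_rot":[0,0,0]},{"grip":1,"offset":[-0.65,-0.2,0],"delta_rot":[0,0,0]}]' 30
python3 -m creep '[{"grip":1,"offset":[-0.25,-0.08,0],"delta_rot":[0,0,0]},{"grip":1,"offset":[-0.5,-0.16,0],"delta_rot":[0,0,0]},{"grip":1,"offset":[-0.65,-0.2,0],"delta_rot":[0,0,0]},{"grip":1,"offset":[-0.65,-0.2,0.2],"delta_rot":[0,0,0]},{"grip":1,"offset":[-0.65,-0.2,0.4],"delta_rot":[0,0,0]}]'
python3 -m creep '[{"grip":1,"offset":[0,0,0.2],"delta_rot":[0,0,0]},{"grip":1,"offset":[0,0,0.4],"delta_rot":[0,0,0]},{"grip":1,"offset":[0,0,0.6],"delta_rot":[0,0,0]},{"grip":1,"offset":[0,0,0.74],"delta_rot":[0,0,0]},{"grip":1,"offset":[0,0,0.74],"delta_rot":[0,0,0]}]'
python3 - <<'E'
from h import *
np.set_printoptions(precision=4,suppress=True)
t=camera_model("top")
f=atz(t,(182.7,173.6),.181);p=atz(t,(232.6,142.6),.192);d=f-p
print(f,p,np.hypot(*d[:2]),np.degrees(np.arctan2(d[1],d[0])))
b=np.array([d[0],d[1]])/np.hypot(d[0],d[1]);v=np.array([.6259,.115])-p[:2]
print("r",v@b,"d",b[0]*v[1]-b[1]*v[0])
print("jar in top",atz(t,(200+194.5/5-.5,190+92.5/5-.5),.015),"pad top",atz(t,(200+196.5/5-.5,190+95.5/5-.5),.012))
E
```

```text
time: 17.65
tool_pos: [0.6131, 0.1725, 0.2539]
tool_rot: [-0.0, 1.0, -0.0, 0.0]
wrist_force: [0.0, -0.7, -0.3]
finger_gap: 0.0
grasp_force: 0.0
time: 18.15
tool_pos: [0.6648, 0.1572, 0.2217]
tool_rot: [-0.001, 1.0, 0.0, 0.0]
wrist_force: [0.1, 0.0, -0.5]
finger_gap: 0.003
grasp_force: 0.0
time: 18.65
tool_pos: [0.6627, 0.1573, 0.1603]
tool_rot: [-0.001, 1.0, -0.0, -0.002]
wrist_force: [-0.2, 0.5, -0.1]
finger_gap: 0.003
grasp_force: 0.0
[0.6    0.1893 0.181 ] [0.6882 0.0447 0.192 ] 0.16928950205475277 121.3691448936155
r 0.09240642559178885 d 0.016582634639427184
jar in top [0.5222 0.0311 0.015 ] pad top [0.5207 0.0299 0.012 ]
```

```bash

python3 -m creep '[{"grip":1,"offset":[0.12,-0.09,0],"delta_rot":[0,0,0]},{"grip":1,"offset":[0.24,-0.18,0],"delta_rot":[0,0,0]},{"grip":1,"offset":[0.39,-0.26,0],"delta_rot":[0,0,0]},{"grip":1,"offset":[0.46,-0.31,0],"delta_rot":[0,0,0]},{"grip":1,"offset":[0.53,-0.36,0],"delta_rot":[0,0,0]}]'
python3 -m creep '[{"grip":1,"offset":[0.12,-0.12,0],"delta_rot":[0,0,0]},{"grip":1,"offset":[0.23,-0.25,0],"delta_rot":[0,0,0]},{"grip":1,"offset":[0.32,-0.4,0],"delta_rot":[0,0,0]},{"grip":1,"offset":[0.37,-0.5,0],"delta_rot":[0,0,0]},{"grip":1,"offset":[0.4,-0.6,0],"delta_rot":[0,0,0]}]'
```

```text
time: 19.15
tool_pos: [0.6217, 0.128, 0.1639]
tool_rot: [-0.001, 1.0, 0.0, 0.001]
wrist_force: [1.4, 0.7, 0.1]
finger_gap: 0.002
grasp_force: 0.6
time: 19.65
tool_pos: [0.5891, 0.0797, 0.1627]
tool_rot: [-0.001, 1.0, 0.0, -0.0]
wrist_force: [0.8, 0.3, -0.9]
finger_gap: 0.003
grasp_force: 0.6
```

```bash

python3 -m creep '[{"grip":1,"offset":[0,0.2,0],"delta_rot":[0,0,0]},{"grip":1,"offset":[0,0.4,0],"delta_rot":[0,0,0]},{"grip":1,"offset":[0,0.6,0],"delta_rot":[0,0,0]},{"grip":1,"offset":[0,0.8,0],"delta_rot":[0,0,0]},{"grip":1,"offset":[0,1,0],"delta_rot":[0,0,0]}]'
python3 -m creep '[{"grip":1,"offset":[0,0.2,0],"delta_rot":[0,0,0]},{"grip":1,"offset":[0,0.4,0],"delta_rot":[0,0,0]},{"grip":1,"offset":[0,0.6,0],"delta_rot":[0,0,0]},{"grip":1,"offset":[0,0.8,0],"delta_rot":[0,0,0]},{"grip":1,"offset":[0,0.8,0],"delta_rot":[0,0,0]}]'
cat >meas.py <<'E'
from h import *
from workcell import capture
import sys
np.set_printoptions(precision=4,suppress=True)
t=camera_model("top")
def funnel(im):
    # grey pixels near rack; fit the funnel's rim as a circle
    x0,y0,k=170,140,6
    c=cv2.resize(im[y0:240,x0:270],None,fx=k,fy=k,interpolation=cv2.INTER_CUBIC)
    g=cv2.cvtColor(c,cv2.COLOR_BGR2GRAY)
    h=cv2.HoughCircles(g,cv2.HOUGH_GRADIENT_ALT,1,20,param1=150,param2=.5,minRadius=66,maxRadius=86)
    return [((q[0]+.5)/k-.5+x0,(q[1]+.5)/k-.5+y0,q[2]/k) for q in (h[0] if h is not None else [])]
def report(im,tag):
    for u,v,r in funnel(im)[:4]:
        f=atz(t,(u,v),.181); print(tag,round(u,1),round(v,1),"r",round(r,1),f, "dir",np.degrees(np.arctan2(f[1]-.0465,f[0]-.688))%360)
if __name__=="__main__":
    for n in("top0","t2raw"):report(cv2.imread(f"pics/{n}.png"),n)
    im=capture("top");cv2.imwrite(f"pics/{sys.argv[1]}.png",im);report(im,"now")
E
python3 meas.py t7
```

```text
time: 20.15
tool_pos: [0.5892, 0.1631, 0.1625]
tool_rot: [-0.002, 1.0, 0.0, -0.0]
wrist_force: [0.2, -1.1, -1.0]
finger_gap: 0.0
grasp_force: 0.0
time: 20.65
tool_pos: [0.5888, 0.2283, 0.1627]
tool_rot: [-0.003, 1.0, 0.001, -0.0]
wrist_force: [-0.2, 0.2, -0.0]
finger_gap: 0.002
grasp_force: 0.0
top0 225.4 200.1 r 12.1 [0.5214 0.0665 0.181 ] dir 173.1661362355853
t2raw 182.2 175.1 r 12.2 [0.5957 0.1905 0.181 ] dir 122.66661342162595
now 224.9 201.4 r 12.8 [0.5176 0.0679 0.181 ] dir 172.84303692327342
```

```bash
python3 - <<'E'
from meas import *
from workcell import manip
print(manip.get_obs()["tool_pos"])
im=cv2.imread("pics/t6raw.png")
k=8;x0,y0=218,188
c=cv2.resize(im[y0:y0+45,x0:x0+45],None,fx=k,fy=k,interpolation=cv2.INTER_CUBIC);g=cv2.cvtColor(c,cv2.COLOR_BGR2GRAY)
for p1 in(60,150):
  h=cv2.HoughCircles(g,cv2.HOUGH_GRADIENT_ALT,1,4,param1=p1,param2=.3,minRadius=40,maxRadius=120)
  for q in (h[0] if h is not None else []):
    p=((q[0]+.5)/k-.5+x0,(q[1]+.5)/k-.5+y0); print(p1,np.array(p),"r",q[2]/k,"z.102",atz(t,p,.102)[:2],"z.012",atz(t,p,.012)[:2])
E
```

```text
[0.5891 0.2262 0.1626]
60 [238.6875 206.8125] r 7.517151 z.102 [0.5133 0.0294] z.012 [0.5266 0.0302]
60 [238.3125 208.9375] r 6.422003 z.102 [0.5068 0.0306] z.012 [0.5196 0.0315]
60 [236.9375 211.4375] r 9.211 z.102 [0.4992 0.0349] z.012 [0.5114 0.036 ]
60 [237.5625 208.8125] r 6.817731 z.102 [0.5072 0.0329] z.012 [0.52   0.0339]
60 [235.6875 208.1875] r 8.363974 z.102 [0.5092 0.0386] z.012 [0.5222 0.04  ]
60 [236.9375 208.5625] r 7.458549 z.102 [0.508  0.0348] z.012 [0.5209 0.0359]
60 [238.5625 205.1875] r 6.0518913 z.102 [0.5183 0.0298] z.012 [0.532  0.0305]
60 [236.0625 206.4375] r 6.7701197 z.102 [0.5145 0.0374] z.012 [0.5279 0.0387]
```

```bash

python3 -m creep '[{"grip":1,"offset":[0,-0.2,0],"delta_rot":[0,0,0]},{"grip":1,"offset":[0,-0.4,0],"delta_rot":[0,0,0]},{"grip":1,"offset":[0,-0.6,0],"delta_rot":[0,0,0]},{"grip":1,"offset":[0,-0.8,0],"delta_rot":[0,0,0]},{"grip":1,"offset":[0,-1,0],"delta_rot":[0,0,0]}]' >/dev/null
python3 -m creep '[{"grip":1,"offset":[0,-0.25,0],"delta_rot":[0,0,0]},{"grip":1,"offset":[0,-0.5,0],"delta_rot":[0,0,0]},{"grip":1,"offset":[0,-0.65,0],"delta_rot":[0,0,0]},{"grip":1,"offset":[0,-0.75,0],"delta_rot":[0,0,0]},{"grip":1,"offset":[0,-0.82,0],"delta_rot":[0,0,0]}]'
python3 -m creep '[{"grip":1,"offset":[0.01,-0.07,0],"delta_rot":[0,0,0]},{"grip":1,"offset":[0.01,-0.14,0],"delta_rot":[0,0,0]},{"grip":1,"offset":[0.02,-0.2,0],"delta_rot":[0,0,0]},{"grip":1,"offset":[0.02,-0.25,0],"delta_rot":[0,0,0]},{"grip":1,"offset":[0.02,-0.25,0],"delta_rot":[0,0,0]}]'
python3 - <<'E'
from workcell import manip,capture,camera_model
import cv2,pickle
a=capture("wrist");pickle.dump(camera_model("wrist"),open("w8.pkl","wb"));cv2.imwrite("pics/w8raw.png",a)
print(manip.get_obs()["tool_pos"])
E
python3 -m creep '[{"grip":1,"offset":[0,0.2,0],"delta_rot":[0,0,0]},{"grip":1,"offset":[0,0.4,0],"delta_rot":[0,0,0]},{"grip":1,"offset":[0,0.6,0],"delta_rot":[0,0,0]},{"grip":1,"offset":[0,0.8,0],"delta_rot":[0,0,0]},{"grip":1,"offset":[0,1,0],"delta_rot":[0,0,0]}]' >/dev/null
python3 -m creep '[{"grip":1,"offset":[0,0.2,0],"delta_rot":[0,0,0]},{"grip":1,"offset":[0,0.4,0],"delta_rot":[0,0,0]},{"grip":1,"offset":[0,0.6,0],"delta_rot":[0,0,0]},{"grip":1,"offset":[0,0.8,0],"delta_rot":[0,0,0]},{"grip":1,"offset":[0,1,0],"delta_rot":[0,0,0]}]'
python3 meas.py t8
```

```text
time: 21.7
tool_pos: [0.5897, 0.0784, 0.1627]
tool_rot: [-0.001, 1.0, 0.0, 0.0]
wrist_force: [0.4, 0.1, 0.2]
finger_gap: -0.001
grasp_force: 0.0
time: 22.2
tool_pos: [0.5881, 0.0583, 0.1627]
tool_rot: [-0.001, 1.0, -0.0, 0.0]
wrist_force: [-0.6, -0.8, 0.2]
finger_gap: -0.003
grasp_force: 0.0
[0.58806334 0.05848286 0.16265158]
time: 23.25
tool_pos: [0.5878, 0.2203, 0.1627]
tool_rot: [-0.001, 1.0, 0.0, -0.0]
wrist_force: [1.1, 0.6, -0.0]
finger_gap: 0.008
grasp_force: 0.0
top0 225.4 200.1 r 12.1 [0.5214 0.0665 0.181 ] dir 173.1661362355853
t2raw 182.2 175.1 r 12.2 [0.5957 0.1905 0.181 ] dir 122.66661342162595
now 237.6 201.9 r 12.9 [0.5158 0.0318 0.181 ] dir 184.87288514767468
```

```bash
python3 - <<'E'
from meas import *
import pickle
w6,w8=[pickle.load(open(f"w{i}.pkl","rb")) for i in(6,8)];s=camera_model("scene")
print("mouth w6",atz(w6,(64,140.5),.102)); 
print("base disc w6",atz(w6,((213+.5)/2-.5,120+(24+.5)/2-.5),.016))
print("mouth scene",atz(s,(258.6,190.5),.102))
im=cv2.imread("pics/w8raw.png");g=cv2.cvtColor(im,cv2.COLOR_BGR2GRAY)
h=cv2.HoughCircles(g,cv2.HOUGH_GRADIENT_ALT,1,20,param1=150,param2=.5,minRadius=40,maxRadius=220)
for q in(h[0] if h is not None else []):print("w8",q,atz(w8,q[:2],.181))
# scene: rim ellipse before/after difference
sc=capture("scene");cv2.imwrite("pics/s8raw.png",sc);sb=cv2.imread("pics/s6raw.png")
d=cv2.absdiff(sc,sb).max(2)[130:240,225:330]
m=(cv2.GaussianBlur(d,(3,3),0)>25).astype(np.uint8);n,l,st,c=cv2.connectedComponentsWithStats(m)
for i in range(1,n):
    if st[i,4]>60: print("diff blob",st[i,:5]+np.array([225,130,0,0,0]))
e=atz(s,(264,200),.181); r=R.from_rotvec(s["rvec"]).as_matrix()
for y in(.029,.0315,.034):
    P=np.array([[.521,y-.036,.181],[.521,y+.036,.181],[.5,y,.181],[.521,y,.116],[.521,y,.102]]);print(y,cv2.projectPoints(P,s["rvec"],s["tvec"],np.array([[s["fx"],0,s["cx"]],[0,s["fy"],s["cy"]],[0,0,1]]),None)[0].reshape(-1,2))
E
```

```text
mouth w6 [0.525  0.0338 0.102 ]
base disc w6 [0.5257 0.0319 0.016 ]
mouth scene [0.5231 0.0355 0.102 ]
w8 [170.     122.     122.0093] [0.5248 0.0311 0.181 ]
w8 [170.    122.    106.104] [0.5248 0.0311 0.181 ]
diff blob [293 130  30  53 855]
diff blob [ 225  141   78   70 1436]
diff blob [225 188  17  15 165]
0.029 [[249.3816 176.1554]
 [263.4353 165.098 ]
 [250.9761 168.2746]
 [256.7954 187.7058]
 [256.8533 191.2881]]
0.0315 [[249.8845 175.7597]
 [263.9077 164.7262]
 [251.4662 167.8961]
 [257.2699 187.3141]
 [257.3251 190.8948]]
0.034 [[250.3863 175.3649]
 [264.3792 164.3552]
 [251.9553 167.5184]
 [257.7435 186.9233]
 [257.796  190.5024]]
```

The views agree to about 1.5 mm. The funnel sits slightly to +y of the jar (top 0.0318 against 0.030, wrist 0.0311 against 0.0296), so I'll nudge about 1 mm more at the bar.

```bash

python3 -m creep '[{"grip":1,"offset":[0,-0.2,0],"delta_rot":[0,0,0]},{"grip":1,"offset":[0,-0.4,0],"delta_rot":[0,0,0]},{"grip":1,"offset":[0,-0.6,0],"delta_rot":[0,0,0]},{"grip":1,"offset":[0,-0.8,0],"delta_rot":[0,0,0]},{"grip":1,"offset":[0,-1,0],"delta_rot":[0,0,0]}]' >/dev/null
python3 -m creep '[{"grip":1,"offset":[0,-0.25,0],"delta_rot":[0,0,0]},{"grip":1,"offset":[0,-0.5,0],"delta_rot":[0,0,0]},{"grip":1,"offset":[0,-0.7,0],"delta_rot":[0,0,0]},{"grip":1,"offset":[0,-0.85,0],"delta_rot":[0,0,0]},{"grip":1,"offset":[0,-0.93,0],"delta_rot":[0,0,0]}]' >/dev/null
python3 -m creep '[{"grip":1,"offset":[0,-0.03,0],"delta_rot":[0,0,0]},{"grip":1,"offset":[0,-0.06,0],"delta_rot":[0,0,0]},{"grip":1,"offset":[0,-0.082,0],"delta_rot":[0,0,0]},{"grip":1,"offset":[0,-0.082,0],"delta_rot":[0,0,0]},{"grip":1,"offset":[0,-0.082,0],"delta_rot":[0,0,0]}]'
python3 -m creep '[{"grip":1,"offset":[0,0.1,0],"delta_rot":[0,0,0]},{"grip":1,"offset":[0,0.3,0],"delta_rot":[0,0,0]},{"grip":1,"offset":[0,0.5,0],"delta_rot":[0,0,0]},{"grip":1,"offset":[0,0.75,0],"delta_rot":[0,0,0]},{"grip":1,"offset":[0,1,0],"delta_rot":[0,0,0]}]' >/dev/null
python3 -m creep '[{"grip":1,"offset":[0,0.2,0],"delta_rot":[0,0,0]},{"grip":1,"offset":[0,0.4,0],"delta_rot":[0,0,0]},{"grip":1,"offset":[0,0.6,0],"delta_rot":[0,0,0]},{"grip":1,"offset":[0,0.8,0],"delta_rot":[0,0,0]},{"grip":1,"offset":[0,1,0],"delta_rot":[0,0,0]}]'
python3 meas.py t9
python3 - <<'E'
# jar still standing as placed? compare jar's visible area in scene with the picture right after release; other things too
import cv2,numpy as np
from workcell import capture
a=cv2.imread("pics/s6raw.png");b=capture("scene");d=cv2.absdiff(a,b).max(2)
for n,(x,y,w,h) in dict(jar=(254,192,20,14),bottle=(243,200,24,55),screws=(283,183,22,14)).items():print(n,d[y:y+h,x:x+w].mean().round(1))
a=cv2.imread("pics/top0.png");b=cv2.imread("pics/t9.png");d=cv2.absdiff(a,b).max(2)
for n,(x,y,w,h) in dict(bottle=(268,165,26,32),gasket=(330,174,28,28),capped=(338,220,30,26),brush=(362,165,32,80),bowl=(86,162,42,42),screws=(188,175,16,35)).items():print(n,d[y:y+h,x:x+w].mean().round(1))
E
```

```text
time: 24.85
tool_pos: [0.5881, 0.0586, 0.1627]
tool_rot: [-0.001, 1.0, 0.0, -0.0]
wrist_force: [0.0, 0.4, 0.5]
finger_gap: -0.003
grasp_force: 0.0
time: 25.85
tool_pos: [0.5878, 0.2192, 0.1627]
tool_rot: [-0.001, 1.0, 0.0, -0.0]
wrist_force: [0.4, 0.3, -0.1]
finger_gap: 0.004
grasp_force: 0.0
top0 225.4 200.1 r 12.1 [0.5214 0.0665 0.181 ] dir 173.1661362355853
t2raw 182.2 175.1 r 12.2 [0.5957 0.1905 0.181 ] dir 122.66661342162595
now 236.8 200.8 r 12.2 [0.5192 0.0342 0.181 ] dir 184.17831959592877
jar 15.2
bottle 4.1
screws 24.8
bottle 8.7
gasket 17.5
capped 11.5
brush 9.9
bowl 9.9
screws 15.7
```

```bash
cat >fit.py <<'E'
from h import *
from scipy.ndimage import map_coordinates,gaussian_filter
from scipy.optimize import minimize
np.set_printoptions(precision=4,suppress=True)
A=np.linspace(0,2*np.pi,180,endpoint=False)
def fit(im,m,r,z,x0,lo=0.008):
    g=np.stack([gaussian_filter(im[...,i].astype(float),.8) for i in range(3)],2)
    G=np.sqrt(sum(np.gradient(g[...,i])[k]**2 for i in range(3) for k in(0,1)))
    K=np.array([[m["fx"],0,m["cx"]],[0,m["fy"],m["cy"]],[0,0,1]])
    def s(p):
        P=np.c_[p[0]+r*np.cos(A),p[1]+r*np.sin(A),0*A+z]
        q=cv2.projectPoints(P,m["rvec"],m["tvec"],K,None)[0].reshape(-1,2)
        return np.minimum(map_coordinates(G,[q[:,1],q[:,0]],order=1),60).mean()
    X=[(s((x0[0]+dx,x0[1]+dy)),x0[0]+dx,x0[1]+dy) for dx in np.arange(-lo,lo+.0001,.0005) for dy in np.arange(-lo,lo+.0001,.0005)]
    X=np.array(X);k=X[:,0]>np.quantile(X[:,0],.99);w=X[k,0]-X[k,0].min()+1e-6
    return X[X[:,0].argmax()],(X[k,1:]*w[:,None]).sum(0)/w.sum()
E
python3 - <<'E'
from fit import *
t=camera_model("top");s=camera_model("scene");I=lambda n:cv2.imread(f"pics/{n}.png")
for n in("t7raw" if 0 else "t7","t8","t9"):
    print(n,"rim top",fit(I(n),t,.036,.181,(.520,.067) if n=="t7" else (.520,.032)))
a,b=[cv2.cvtColor(I(n),cv2.COLOR_BGR2GRAY)[180:225,215:260].astype(np.float32) for n in("t8","t9")];print("t8->t9 px",cv2.phaseCorrelate(a,b))
for n in("t6raw",):
    print("jar mouth outer",fit(I(n),t,.020,.102,(.521,.030),.006)," inner",fit(I(n),t,.017,.102,(.521,.030),.006),"\n base",fit(I(n),t,.024,.012,(.521,.030),.006),"pad(t2)",fit(I("t2raw"),t,.034,.012,(.521,.030),.006))
print("scene rim",fit(I("s8raw"),s,.036,.181,(.52,.032)),"scene mouth",fit(I("s6raw"),s,.020,.102,(.521,.031)),"spout",fit(I("s8raw"),s,.008,.116,(.52,.032)))
import pickle
w6,w8=[pickle.load(open(f"w{i}.pkl","rb")) for i in(6,8)]
print("w6 mouth",fit(I("w6raw"),w6,.02,.102,(.522,.031)),"w8 rim",fit(I("w8raw"),w8,.036,.181,(.522,.031)))
a0,b0=I("top0"),I("t9")
for n,(x,y,w,h) in dict(bottle=(268,165,26,32),gasket=(330,174,28,28),capped=(338,220,30,26),brush=(362,165,32,80),bowl=(86,162,42,42),screws=(188,175,16,35)).items():
    r=cv2.matchTemplate(b0[y-6:y+h+6,x-6:x+w+6],a0[y:y+h,x:x+w],cv2.TM_CCOEFF_NORMED);_,v,_,p=cv2.minMaxLoc(r);print(n,p[0]-6,p[1]-6,round(v,2))
E
```

```text
t7 rim top (array([21.5441,  0.5205,  0.067 ]), array([0.5202, 0.0664]))
t8 rim top (array([23.3518,  0.5205,  0.035 ]), array([0.5202, 0.0347]))
t9 rim top (array([23.437 ,  0.5205,  0.035 ]), array([0.5202, 0.0347]))
t8->t9 px ((0.5403303903968073, 0.5795166959349132), 0.9926418045420705)
jar mouth outer (array([18.1065,  0.515 ,  0.033 ]), array([0.5152, 0.0331]))  inner (array([16.7144,  0.527 ,  0.036 ]), array([0.5267, 0.0358])) 
 base (array([21.8687,  0.527 ,  0.036 ]), array([0.5266, 0.0359])) pad(t2) (array([28.468 ,  0.5225,  0.0295]), array([0.5224, 0.0297]))
scene rim (array([30.0295,  0.525 ,  0.036 ]), array([0.5248, 0.0362])) scene mouth (array([19.5436,  0.5285,  0.023 ]), array([0.5281, 0.0231])) spout (array([28.7962,  0.5195,  0.0395]), array([0.5197, 0.0391]))
w6 mouth (array([20.5535,  0.5245,  0.0325]), array([0.5246, 0.0327])) w8 rim (array([18.943 ,  0.5245,  0.0315]), array([0.525 , 0.0319]))
bottle 0 0 0.99
gasket 0 0 0.93
capped 0 0 0.94
brush 0 0 0.94
bowl 0 0 1.0
screws 0 0 0.78
```

The other things are unmoved. The rim fit is repeatable: funnel y is 0.0347 in both pictures, so the arm did not move on the last nudge. Against pad 0.0297 and jar about 0.031 in the same camera, it still needs about 3 mm more at the spout.

```bash

python3 -m creep '[{"grip":1,"offset":[0,-0.2,0],"delta_rot":[0,0,0]},{"grip":1,"offset":[0,-0.4,0],"delta_rot":[0,0,0]},{"grip":1,"offset":[0,-0.6,0],"delta_rot":[0,0,0]},{"grip":1,"offset":[0,-0.8,0],"delta_rot":[0,0,0]},{"grip":1,"offset":[0,-1,0],"delta_rot":[0,0,0]}]' >/dev/null
python3 -m creep '[{"grip":1,"offset":[0,-0.25,0],"delta_rot":[0,0,0]},{"grip":1,"offset":[0,-0.5,0],"delta_rot":[0,0,0]},{"grip":1,"offset":[0,-0.7,0],"delta_rot":[0,0,0]},{"grip":1,"offset":[0,-0.85,0],"delta_rot":[0,0,0]},{"grip":1,"offset":[0,-0.95,0],"delta_rot":[0,0,0]}]' >/dev/null
python3 -m creep '[{"grip":1,"offset":[0,-0.03,0],"delta_rot":[0,0,0]},{"grip":1,"offset":[0,-0.05,0],"delta_rot":[0,0,0]},{"grip":1,"offset":[0,-0.065,0],"delta_rot":[0,0,0]},{"grip":1,"offset":[0,-0.075,0],"delta_rot":[0,0,0]},{"grip":1,"offset":[0,-0.075,0],"delta_rot":[0,0,0]}]'
python3 - <<'E'
from fit import *
from workcell import capture
import pickle
im=capture("wrist");w=camera_model("wrist");cv2.imwrite("pics/w10raw.png",im);pickle.dump(w,open("w10.pkl","wb"))
print("w10 rim",fit(im,w,.036,.181,(.522,.031)))
w2=pickle.load(open("w2.pkl","rb"));print("w2 pad",fit(cv2.imread("pics/w2raw.png"),w2,.034,.012,(.522,.031)))
w5=pickle.load(open("w5.pkl","rb"));print("w5 pad",fit(cv2.imread("pics/w5raw.png"),w5,.034,.012,(.522,.031)))
E
python3 -m creep '[{"grip":1,"offset":[0,0.1,0],"delta_rot":[0,0,0]},{"grip":1,"offset":[0,0.3,0],"delta_rot":[0,0,0]},{"grip":1,"offset":[0,0.5,0],"delta_rot":[0,0,0]},{"grip":1,"offset":[0,0.75,0],"delta_rot":[0,0,0]},{"grip":1,"offset":[0,1,0],"delta_rot":[0,0,0]}]' >/dev/null
python3 -m creep '[{"grip":1,"offset":[0,0.2,0],"delta_rot":[0,0,0]},{"grip":1,"offset":[0,0.4,0],"delta_rot":[0,0,0]},{"grip":1,"offset":[0,0.6,0],"delta_rot":[0,0,0]},{"grip":1,"offset":[0,0.8,0],"delta_rot":[0,0,0]},{"grip":1,"offset":[0,1,0],"delta_rot":[0,0,0]}]'
python3 - <<'E'
from fit import *
from workcell import capture
t=camera_model("top");s=camera_model("scene");im=capture("top");sc=capture("scene");cv2.imwrite("pics/t10.png",im);cv2.imwrite("pics/s10.png",sc)
print("top rim",fit(im,t,.036,.181,(.520,.031)),"post",fit(im,t,.009,.192,(.688,.0465),.005),"scene rim",fit(sc,s,.036,.181,(.52,.032)),fit(cv2.imread("pics/scene0.png"),s,.036,.181,(.523,.067)))
E
```

```text
time: 27.45
tool_pos: [0.5881, 0.057, 0.1627]
tool_rot: [-0.002, 1.0, 0.0, 0.0]
wrist_force: [0.9, 1.2, -0.3]
finger_gap: -0.003
grasp_force: 0.6
w10 rim (array([18.5721,  0.525 ,  0.0295]), array([0.5252, 0.03  ]))
w2 pad (array([22.5994,  0.523 ,  0.032 ]), array([0.5228, 0.032 ]))
w5 pad (array([15.1233,  0.5245,  0.0285]), array([0.5243, 0.0287]))
time: 28.5
tool_pos: [0.5878, 0.2172, 0.1627]
tool_rot: [-0.001, 1.0, 0.0, 0.0]
wrist_force: [-0.3, -1.2, -0.4]
finger_gap: -0.004
grasp_force: 0.0
top rim (array([23.3352,  0.5195,  0.032 ]), array([0.5192, 0.0319])) post (array([28.9206,  0.6925,  0.046 ]), array([0.6926, 0.0461])) scene rim (array([30.9891,  0.525 ,  0.0335]), array([0.5248, 0.0336])) (array([27.015 ,  0.5235,  0.0655]), array([0.5234, 0.0659]))
```

```bash
python3 -c "
from workcell import job
print(job.close_job())"
```

```text
the job is handed in; nothing more can be done
None
```

I handed the job in at about 28.5 s: the arm was swung out about 60° to the left, the jar now stands upright and central on the pad, the spout is back over its mouth to within about 1–2 mm by camera, and the other objects I could check had not moved (the screw block's match was weaker).

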